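Hook the cover onto the pastry pan

TASK

Close the open steel pastry pan with the longer of the two metal covers: holding the cover tilted by its grip, tuck one of its short edges under the lip at the end of the pan nearest the robot, then lower the other end by hand, not letting it drop, until the cover lies flat on the ledge inside the pan's walls. Then let go and move clear; leave the shorter cover where it lies.

Things in the scene. Friction and masses are not known exactly. Their poses are not given: they have to be found in the camera images.
- pan: Open steel pan holding small round pastries, fixed; outside 224 (x) by 160 mm (y). Origin: centre of its underside on the counter, z up, -x end (lip) towards the robot within 20 degrees. Inside 214 x 150 mm, centred. A ledge runs all round inside, top at z = 45 mm, 40 mm wide at the near end, 30 mm elsewhere: the cover rests on it. Far and side walls end at z = 60 mm, near wall and lip at 76 mm.
- pan_lip (a point): Middle of the lip's inner lower edge, at (-81, 0, 70) mm in the pan's frame, same axes. The flat lip, 6 mm thick, spans the pan's width at its near end and overhangs the inside by 26 mm (x -107 to -81), 25 mm above the ledge. From lip to far wall the opening is 188 mm: the long cover cannot drop in flat.
- long_cover: The longer loose cover, flat on the counter: steel-grey plate 200 (x) by 130 (y) by 6 mm, 0.2 to 0.45 kg. Origin: centre of its underside, z up. Mid-top stands a black grip 14 mm thick (x), 60 wide (y), 45 high, top at z = 51 mm. x is within 25 degrees of straight ahead; either end may be hooked. Tilt of 15 to 20 degrees, near edge low, suits. Seated: centred in the pan to about 10 mm.
- short_cover: The shorter loose cover, to be left alone: same plate and grip but 140 (x) by 130 mm (y). Origin: centre of its underside. Pan and covers may each lie left, middle or right.
There are look-alikes about, which are no part of the job. What is shaped like the long_cover but blue or turquoise is not meant.

How it is judged (in metres and radians):
On the way, in this order (a step that is already met when the one before it is completed fails the run):
1. one short edge of the long cover is under the pan's lip by 5 mm or more while the cover is still tilted (5 degrees or more) ((x of pan_lip in the frame of long_cover between -0.095 and -0.06 m or x of pan_lip in the frame of long_cover between 0.06 and 0.095 m) and y of pan_lip in the frame of long_cover between -0.03 and 0.03 m and z of pan_lip in the frame of long_cover between 0.003 and 0.035 m and angle between long_cover's own z axis and vertical between 0.085 and 0.7 rad), for 0.1 s.
2. the cover is lowered onto the ledge (nearly level, within about 4 degrees, within 8 mm of the ledge) with the gripper still on it (angle between long_cover's own z axis and vertical below 0.075 rad and z of long_cover in the frame of pan between 0.04 and 0.053 m and x of long_cover in the frame of pan between -0.014 and 0.014 m and contact force between the fingers and long_cover above 0.3 N), for 0.1 s.
At the end, for the whole second after the job is handed in: The long cover lies at rest inside the pan on its ledge: its middle within 14 mm (lengthwise) and 16 mm (sideways) of the pan's middle, underside 40 to 50 mm above the counter, level within 3.4 degrees, lined up with the pan within 10 degrees (x of long_cover in the frame of pan between -0.014 and 0.014 m and y of long_cover in the frame of pan between -0.016 and 0.016 m and z of long_cover in the frame of pan between 0.04 and 0.05 m and angle between long_cover's own z axis and vertical below 0.06 rad and angle between the x axis of long_cover and the x axis of pan, either way round below 0.175 rad and linear speed of long_cover below 0.02 m/s); the robot touches nothing.
It fails at once if the shorter cover is moved by more than 40 mm (distance of short_cover from where it was at the start of the episode above 0.04 m).
It also fails if it takes over 43 s, if anything falls off the work surface, if the arm or the gripper's body presses on something with over 40 N, if the wrist force passes 120 N, or if a joint passes its speed limit or range.

ROBOT

A 6-joint arm with a two-finger parallel gripper is mounted at the origin on the work surface. World frame = base frame: x ahead of the robot, y to its left, z up, the work surface at z = 0. Lengths are in mm, angles in rad, forces in N, time in s.
With the tool pointing down it reaches from about 300 to 875 mm from the base axis. Payload 6.4 kg.
Tool frame: the origin (TCP) lies midway between the tips of the shut fingers; the grasp point (between the pads) lies 19 mm behind it; z points along the fingers, y is the line along which they close (so a half turn about z gives the same grasp; the last joint's range is limited). The gripper opens to 85 mm and grips with 20 to 120 N. Pads are 22 mm wide; open, the fingers measure 114 mm over their backs; the gripper's body (76 mm by 85 mm) begins 54 mm behind the grasp point. The pads swing forward as they close: fully open they stand 13 mm farther back than shut.
Start: joints at [-1.347, 0.181, 1.607, -0, 1.354, -0.206], TCP at [239.613, -522.711, 231.288] pointing down, gripper open.
Joint ranges: [-2.99, 2.99], [-0.89, 2.07], [0.3, 2.58], [-1.14, 4.28], [0, 2.63], [-3.12, 3.12]. Speed limits (rad/s): [2.57, 2.57, 3.01, 3.14, 3.14, 3.14].

INTERFACE

Orientations are given as a rotation vector (axis times angle).
In Python, from bench import robot gives the robot as it stands.
- The arm moves only by the tool step_arm, never from a script. Its argument "steps" is one flat list of numbers, 5 for each row, row after row: the shift along the world's x, y, z in cm, then the turn about the world's z in degrees, then the opening, from 0 (shut) to 1 (fully open). A call has 1 to 12 rows; each row is the pose to reach, as a shift and turn from the pose commanded when the call began; what a row does not reach only later rows make up. A row lasts 1/12 s, in which the tool goes at most 41.7 mm and 7.16 degrees, less where a joint would pass 70% of its speed; a pose out of reach is approached as far as the arm can. A call with a gripper value outside its range is refused whole. The fingers move at their own pace and stop on an object; "force" is the grip in N (left out, the last holds). Time passes only in rows, so rows that repeat a pose let the fingers close. It gives the time, the measured TCP pose, the force, the opening and the grip force at its end, in the units of the state.
- robot.read_state(): the state, without advancing time (a new reading comes with each control period).
- robot.read_camera(name): name is "scene" or "side" or "wrist"; returns the picture (400x640x3 uint8, red, green, blue); there is no depth.
- robot.camera_info(name): a dict with "camera_matrix" (3x3 intrinsics, pixels), "camera_from_world" (4x4, takes a point from world to camera coordinates); the wrist camera has in their place "tool_from_camera" (4x4, takes a point from camera to tool coordinates, whose origin is the TCP and whose axes are the flange's). Camera axes: x right, y up, looking along -z (the intrinsics and any distortion apply to the point x, -y, -z); pixel columns grow to the right and rows downward; lengths in mm; the calibration is good to about 2 mm. A picture is of the moment at which its call begins: read the wrist's pose just before it. camera_info takes no time and is no camera call.
- robot.finish_job(): hands the job in; it is judged then, once.
The state is a dict: "time_s": time; "qpos": joint angles; "qvel": joint speeds; "tau": joint torques, N m; "position": TCP position; "tcp_rot": TCP orientation; "ft_force": force on the tool from outside, world axes, zero at the start; "torque": the same for the moment, N m; "opening": finger opening in mm; "grip_force": force on a finger pad.
Only numpy, scipy, OpenCV 4.12 (cv2) and the standard library are available. Lean on these libraries where they do the work, as an engineer would, in place of code of your own. Each camera call takes 0.05 s, during which the arm holds its last target. There are 200 camera calls.

## Working session

There is one attempt and no reset: what is moved stays moved. The work goes in short steps, Python scripts to look and compute and a tool call to move; the robot and the scene stay as the last step left them, time stands still between calls to the robot, and variables do not carry over. Pictures are saved under pics/ and viewed, at most 10 in all, crops included, and the job is handed in when it is done.

Besides the shell and the picture viewer there is one more tool, called after "Call:" in YAML: its name, and indented under it one key for each argument. step_arm: Moves the arm, as the interface text tells. Its arguments: {"type":"object","properties":{"steps":{"type":"array","items":{"type":"number"}},"force":{"type":"number"}},"required":["steps"]}

```bash
ls; mkdir -p pics; python3 - <<'E'
from bench import robot
import cv2,numpy as np
np.set_printoptions(precision=4,suppress=True)
for n in("scene","side"):
    im=robot.read_camera(n); np.save(f"pics/{n}0.npy",im); cv2.imwrite(f"pics/{n}0.png",im[:,:,::-1]); i=robot.camera_info(n)
    print(n,{k:v for k,v in i.items()})
print(robot.camera_info("wrist")); print(robot.read_state())
E
```

```text
pics
scene {'camera_matrix': array([[456.369 ,   0.    , 323.9864],
       [  0.    , 456.369 , 199.6141],
       [  0.    ,   0.    ,   1.    ]]), 'camera_from_world': array([[    0.7364,     0.6764,    -0.0141,  -329.2474],
       [   -0.482 ,     0.5391,     0.6907,   162.7676],
       [    0.4748,    -0.5018,     0.723 , -1247.5685],
       [    0.    ,     0.    ,     0.    ,     1.    ]])}
side {'camera_matrix': array([[417.9168,   0.    , 317.4535],
       [  0.    , 417.9168, 205.2163],
       [  0.    ,   0.    ,   1.    ]]), 'camera_from_world': array([[  -0.9642,   -0.2647,   -0.0162,  422.9137],
       [   0.1919,   -0.7384,    0.6465, -124.0571],
       [  -0.1831,    0.6202,    0.7628, -818.6165],
       [   0.    ,    0.    ,    0.    ,    1.    ]])}
{'camera_matrix': array([[297.8309,   0.    , 319.8027],
       [  0.    , 297.8309, 202.9335],
       [  0.    ,   0.    ,   1.    ]]), 'tool_from_camera': array([[  -0.0011,    0.9643,    0.2647,   67.0279],
       [   1.    ,    0.0008,    0.0012,    0.336 ],
       [   0.0009,    0.2647,   -0.9643, -142.3862],
       [   0.    ,    0.    ,    0.    ,    1.    ]])}
{'time_s': 0.1, 'qpos': array([-1.3473,  0.1815,  1.6079,  0.    ,  1.3538, -0.2063]), 'qvel': array([-0.0001, -0.002 , -0.0016,  0.001 , -0.0001,  0.0006]), 'tau': array([  0.0009, -44.5873, -35.2239,  -0.0001,   0.0042,  -0.    ]), 'position': array([ 239.5181, -522.21  ,  230.4643]), 'tcp_rot': array([-3.0678, -0.6696, -0.    ]), 'ft_force': array([ 0.2211, -0.0607, -0.3095]), 'torque': array([-0.0191,  0.0046,  0.0516]), 'grip_force': 0.0, 'opening': 85.07342138436749}
```

View pics/scene0.png

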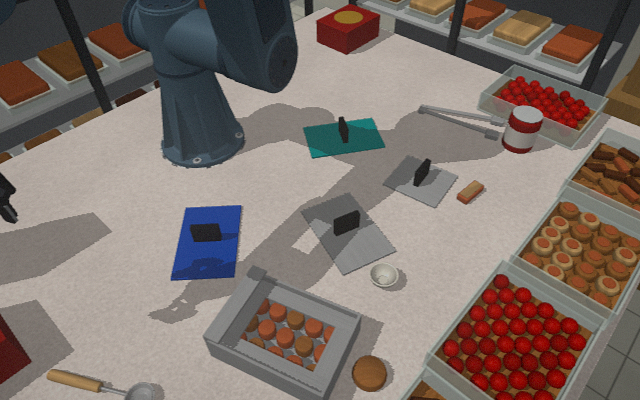

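View pics/side0.png

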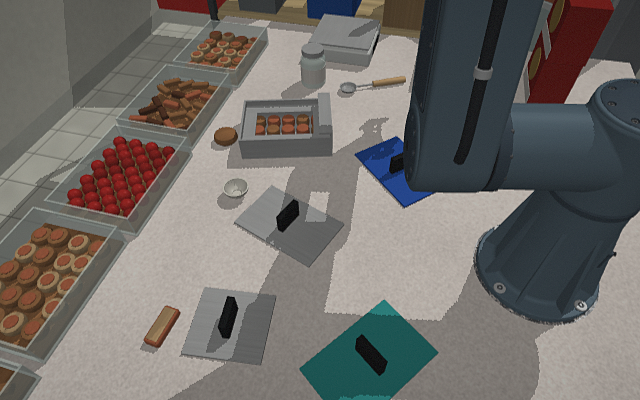

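```bash
cat > h.py <<'E'
from bench import robot
import cv2,numpy as np
np.set_printoptions(precision=1,suppress=True)
def ray(n,uv):
    i=robot.camera_info(n);K=i["camera_matrix"]
    if n=="wrist":
        s=robot.read_state();T=np.eye(4);T[:3,:3]=cv2.Rodrigues(np.array(s["tcp_rot"]))[0];T[:3,3]=s["position"];W=T@i["tool_from_camera"]
    else: W=np.linalg.inv(i["camera_from_world"])
    uv=np.atleast_2d(np.array(uv,float)); d=np.c_[uv,np.ones(len(uv))]@np.linalg.inv(K).T
    d[:,1:]*=-1
    return W[:3,3],d@W[:3,:3].T
def plane(n,uv,z):
    o,d=ray(n,uv); return o+d*((z-o[2])/d[:,2])[:,None]
def proj(n,P):
    i=robot.camera_info(n);c=np.c_[np.atleast_2d(P),np.ones(len(np.atleast_2d(P)))]@i["camera_from_world"].T
    u=np.c_[c[:,0],-c[:,1],-c[:,2]]@i["camera_matrix"].T
    return u[:,:2]/u[:,2:]
E
python3 - <<'E'
from h import *
P={"side":{"long":[(269,185),(344,224),(310,267),(234,222)],"short":[(204,287),(276,294),(261,365),(181,355)]},
"scene":{"long":[(302,211),(341,193),(397,250),(345,274)],"short":[(400,156),(458,181),(440,207),(384,184)]}}
for n in P:
  for k in P[n]:
    p=plane(n,P[n][k],6)[:,:2]; e=np.roll(p,-1,0)-p
    print(n,k,p.tolist(),"c",p.mean(0),"L",np.linalg.norm(e,axis=1),"ang",np.degrees(np.arctan2(e[:,1],e[:,0])))
a=cv2.imread("pics/side0.png")[170:380,170:370];b=cv2.imread("pics/scene0.png")[185:400,190:400]
r=lambda x:cv2.resize(x,(400,420),interpolation=cv2.INTER_CUBIC)
cv2.imwrite("pics/c1.png",np.hstack([r(a),r(b)]))
E
```

```text
side long [[575.7809953119007, -76.45408345807778], [382.4317484507669, -9.203330368075626], [423.03462415793024, 111.79458407422158], [612.121188081702, 45.1769266332297]] c [498.3  17.8] L [204.7 127.6 200.5 126.9] ang [ 160.8   71.4  -19.4 -106.6]
side short [[606.3921252699736, 206.12399373555803], [468.52535307964536, 184.90207330947698], [449.67352578601077, 316.57442008025134], [587.7304651958457, 336.1466920167353]] c [528.1 260.9] L [139.5 133.  139.4 131.4] ang [-171.2   98.1    8.1  -81.8]
scene long [[388.46288202237963, -11.032787773240273], [417.25739823085473, 92.80248301780108], [618.0279441045059, 43.93254829911672], [575.7388064156637, -76.48081533354753]] c [499.9  12.3] L [107.8 206.6 127.6 198.4] ang [  74.5  -13.7 -109.4  160.7]
scene short [[442.80657870353326, 295.72127455243464], [603.193499388349, 314.0096336320849], [617.8242762466773, 211.0820733042138], [475.0754092430832, 185.6456249157854]] c [534.7 251.6] L [161.4 104.  145.  114.7] ang [   6.5  -81.9 -169.9  106.3]
```

View pics/c1.png

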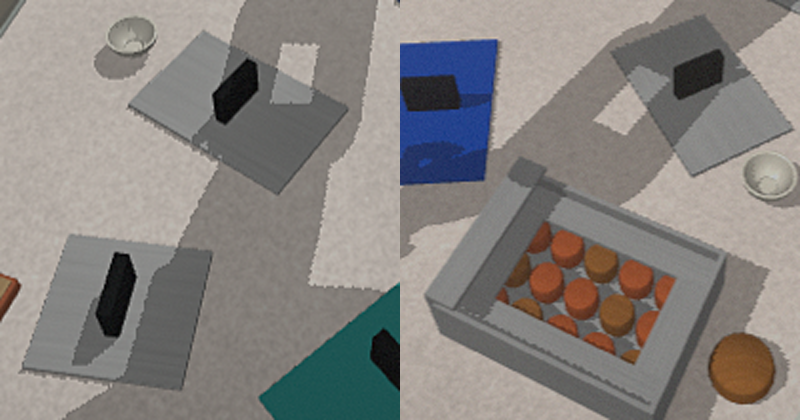

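```bash
python3 - <<'E'
from h import *
f=plane("scene",[(361,315.6),(326.5,396)],60);n=plane("scene",[(250.4,267),(204.2,337.6)],76)
print(f,n); c=(f.sum(0)+n.sum(0))/4
d=f.mean(0)-n.mean(0);print(c,np.linalg.norm(d[:2]),np.degrees(np.arctan2(d[1],d[0])))
for q in(f,n):
  e=q[0]-q[1];print(np.linalg.norm(e),np.degrees(np.arctan2(e[1],e[0])))
a=cv2.imread("pics/side0.png")[80:180,220:350]
cv2.imwrite("pics/c2.png",cv2.resize(a,None,fx=6,fy=6,interpolation=cv2.INTER_CUBIC))
E
```

```text
[[ 677.5 -152.9   60. ]
 [ 726.1 -296.7   60. ]] [[ 463.1 -221.2   76. ]
 [ 514.3 -367.9   76. ]]
[ 595.3 -259.7   68. ] 224.25476378516342 18.121784593079326
151.79682595265626 108.69299608305164
155.3180699955787 109.22412966185784
```

View pics/c2.png

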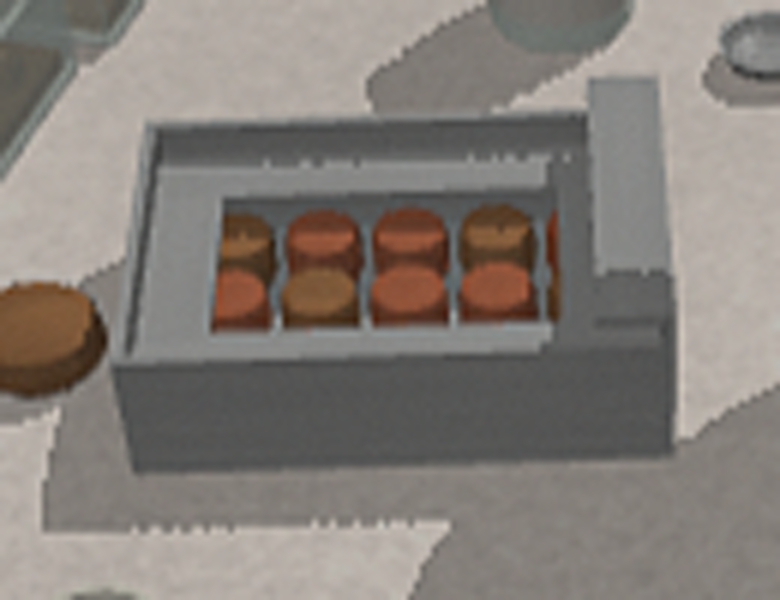

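Side view pixels: grey plate at (289,225) measures 200×127 mm, so it is the long cover. The grey plate at (230,325) is 140 mm, the short cover. Blue (395,165) and turquoise (370,352) are look-alikes, and the crop confirms this. The pan is at about (595,-260), yaw about 18.5°. I'm moving above the long cover.

Call:
step_arm:
  steps: [25.8, 54, -4, -44, 1, 25.8, 54, -4, -44, 1, 25.8, 54, -4, -44, 1, 25.8, 54, -4, -44, 1, 25.8, 54, -4, -44, 1, 25.8, 54, -4, -44, 1, 25.8, 54, -4, -44, 1, 25.8, 54, -4, -44, 1, 25.8, 54, -4, -44, 1, 25.8, 54, -4, -44, 1, 25.8, 54, -4, -44, 1, 25.8, 54, -4, -44, 1]
  force: 20

```text
time_s: 1.1
position: [451.3, -78.3, 198.4]
tcp_rot: [3.097, -0.529, 0.0]
ft_force: [0.6, -0.4, -0.4]
opening: 85.4
grip_force: 0.0
```

Call:
step_arm:
  steps: [4.3, 9, -4.8, 0, 1, 4.3, 9, -4.8, 0, 1, 4.3, 9, -4.8, 0, 1, 4.3, 9, -4.8, 0, 1, 4.3, 9, -4.8, 0, 1]

```text
time_s: 1.52
position: [493.2, 11.0, 149.3]
tcp_rot: [3.098, -0.524, -0.005]
ft_force: [-0.6, -0.0, 0.5]
opening: 85.5
grip_force: 0.0
```

```bash
python3 - <<'E'
from h import *
s=robot.read_state();print(s["time_s"],s["position"],s["tcp_rot"])
im=robot.read_camera("wrist");cv2.imwrite("pics/w1.png",im[:,:,::-1])
m=(im.max(2)<45).astype(np.uint8)
n,l,st,ce=cv2.connectedComponentsWithStats(m)
for k in range(1,n):
    if st[k,4]>150: print(st[k],ce[k])
E
```

```text
1.5167 [493.2  11.  149.3] [ 3.1 -0.5 -0. ]
[ 478    0  150  153 8564] [544.8  73.7]
[591   9  40  32 365] [608.3  27.3]
[608  37  30  31 441] [620.5  52.9]
[  0 118  21  34 336] [  9.2 133.9]
[ 277  180   70   25 1648] [311.4 192.6]
[  10  220   93   53 1459] [ 55.8 245.6]
[    0   250   640   150 49592] [319.7 351.2]
[ 545  283   90   55 1566] [589.  310.4]
```

View pics/w1.png

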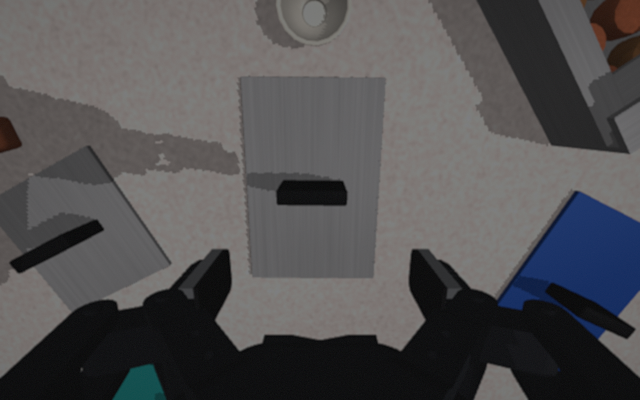

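```bash
python3 - <<'E'
from h import *
s=robot.read_state();print(s["time_s"],s["position"],s["tcp_rot"])
im=robot.read_camera("wrist");g=cv2.cvtColor(im,cv2.COLOR_RGB2GRAY)
m=(im.max(2)<45).astype(np.uint8);m[:150]=0;m[230:]=0;m[:,:200]=0;m[:,400:]=0
y,x=np.nonzero(m);print(x.min(),x.max(),y.min(),y.max())
for r in range(y.min(),y.max()+1):
    c=x[y==r];print(r,c.min(),c.max(),g[r,c].mean().round(1),end=";")
d=(np.array(s["position"])[:2]);o=plane("wrist",[(240,77),(385,77),(374,277),(252,277)],6)
e=np.roll(o,-1,0)-o
print(o,o.mean(0),np.linalg.norm(e,axis=1),np.degrees(np.arctan2(e[:,1],e[:,0])))
for v in(180,192,205):
  for z in(6,51):print(v,z,plane("wrist",[(312,v)],z))
E
```

```text
1.5667 [493.6   9.8 150.1] [ 3.1 -0.5 -0. ]
276 345 181 205
181 283 337 36.3;182 282 341 16.8;183 281 341 11.3;184 280 342 13.1;185 280 342 12.7;186 279 342 13.0;187 278 343 13.3;188 278 343 12.9;189 277 343 12.9;190 277 344 13.8;191 276 344 15.4;192 276 345 17.0;193 276 345 17.6;194 276 345 18.0;195 276 345 17.9;196 276 345 17.9;197 276 345 17.9;198 276 345 17.7;199 276 345 17.4;200 276 345 17.3;201 276 344 17.0;202 276 344 16.5;203 276 344 15.6;204 276 344 14.0;205 278 344 36.5;[[616.9  41.5   6. ]
 [573.7 -80.9   6. ]
 [385.8 -14.4   6. ]
 [429.3 109.1   6. ]] [501.4  13.8   6. ] [129.8 199.4 130.9 199.4] [-109.4  160.5   70.6  -19.8]
180 6 [[507.3  12.5   6. ]]
180 51 [[515.2   8.5  51. ]]
192 6 [[496.   16.6   6. ]]
192 51 [[505.6  11.9  51. ]]
205 6 [[483.4  21.1   6. ]]
205 51 [[495.   15.7  51. ]]
```

Call:
step_arm:
  steps: [0.75, 0.4, -3, 0, 1, 0.75, 0.4, -6, 0, 1, 0.75, 0.4, -9, 0, 1, 0.75, 0.4, -12, 0, 1, 0.75, 0.4, -13.3, 0, 1, 0.75, 0.4, -13.8, 0, 1, 0.75, 0.4, -13.8, 0, 1, 0.75, 0.4, -13.8, 0, 0.3, 0.75, 0.4, -13.8, 0, 0.3, 0.75, 0.4, -13.8, 0, 0.3, 0.75, 0.4, -13.8, 0, 0.3, 0.75, 0.4, -13.8, 0, 0.3]
  force: 25

```text
time_s: 2.62
position: [503.4, 13.1, 14.5]
tcp_rot: [3.097, -0.529, 0.006]
ft_force: [0.2, -0.7, 7.7]
opening: 59.9
grip_force: 28.7
```

Call:
step_arm:
  steps: [0, 0, 2, 0, 0.3, 0, 0, 5, 0, 0.3, 0, 0, 8, 0, 0.3, 0, 0, 10, -3, 0.3, 0.4, -1.3, 10, -9, 0.3, 0.9, -2.9, 10, -15.5, 0.3, 1.4, -4.5, 10, -22, 0.3, 1.9, -6.1, 10, -28.5, 0.3, 2.4, -7.7, 10, -35, 0.3, 2.9, -9.3, 10, -41.5, 0.3, 3.4, -10.9, 10, -48, 0.3, 3.7, -11.9, 10, -52, 0.3]

```text
time_s: 3.62
position: [538.8, -106.9, 112.9]
tcp_rot: [2.546, -1.84, 0.001]
ft_force: [0.5, 0.5, -3.4]
opening: 59.7
grip_force: 29.4
```

```bash
python3 - <<'E'
from h import *
for n in ("side",):
    s=robot.read_state();print(s["time_s"],s["position"],s["tcp_rot"],s["ft_force"],s["opening"])
    im=robot.read_camera(n);cv2.imwrite("pics/s2.png",cv2.resize(im[60:260,200:460,::-1],None,fx=3,fy=3))
E
```

```text
3.6167 [ 538.8 -106.9  112.9] [ 2.5 -1.8  0. ] [ 0.5  0.5 -3.4] 59.714365542083094
```

View pics/s2.png

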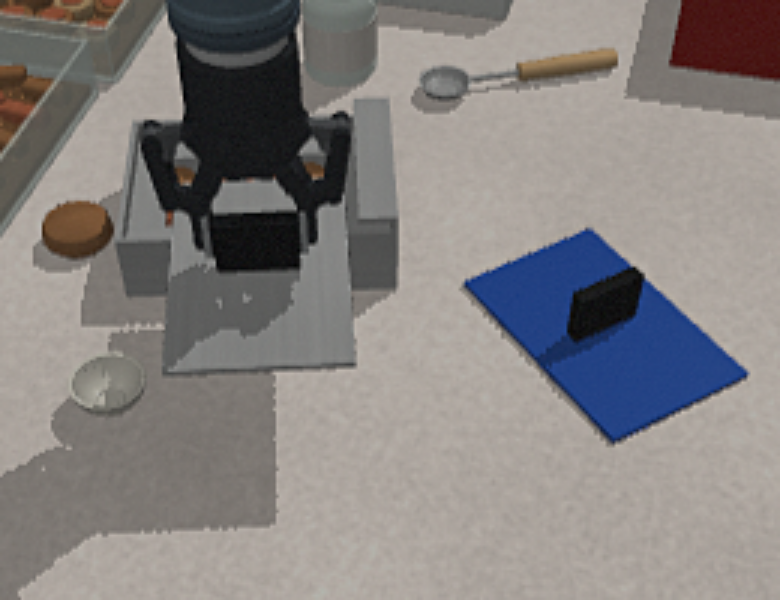

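The cover is level above the pan's +y wall: its low edge runs along (165–355, 365) in the crop and its other end is over the pan. Next I press it onto the side wall so that it pivots in the pads and tilts.

Call:
step_arm:
  steps: [0, 0, -1.5, 0, 0.3, 0, 0, -3, 0, 0.3, 0, 0, -3.5, 0, 0.3, 0, 0, -3.9, 0, 0.3, 0, 0.1, -4.3, 0, 0.3, 0, 0.1, -4.7, 0, 0.3, -0.1, 0.2, -5.1, 0, 0.3, -0.1, 0.2, -5.5, 0, 0.3, -0.1, 0.3, -5.9, 0, 0.3, -0.1, 0.4, -6.3, 0, 0.3, -0.1, 0.4, -6.3, 0, 0.3]

```text
time_s: 4.58
position: [537.6, -101.4, 49.0]
tcp_rot: [2.552, -1.832, 0.001]
ft_force: [0.9, 2.9, 0.8]
opening: 59.8
grip_force: 28.5
```

```bash
python3 - <<'E'
from h import *
s=robot.read_state();print(s["time_s"],s["position"],s["tcp_rot"],s["ft_force"],s["opening"])
a=robot.read_camera("side")[60:260,200:420,::-1];b=robot.read_camera("scene")[170:370,200:420,::-1]
cv2.imwrite("pics/s3.png",cv2.resize(np.hstack([a,b]),(792,360)))
E
```

```text
4.5833 [ 537.6 -101.4   49. ] [ 2.6 -1.8  0. ] [0.9 2.9 0.8] 59.786527911871914
```

View pics/s3.png

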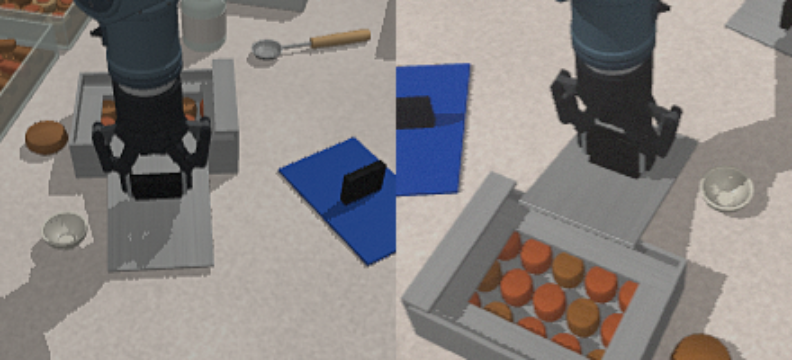

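Call:
step_arm:
  steps: [0, 0, 2, 0, 0.3, 0, 0, 5, 0, 0.3, 0, 0, 8, 2, 0.3, 0.4, -0.8, 9, 8, 0.3, 1, -2, 9, 14, 0.3, 1.6, -3.2, 9, 20.5, 0.3, 2.2, -4.4, 9, 27, 0.3, 2.8, -5.6, 9, 33.5, 0.3, 3.4, -6.8, 9, 40, 0.3, 4, -8, 9, 46.5, 0.3, 4.6, -9.1, 9, 53, 0.3, 5.2, -10.3, 9, 59.5, 0.3]

```text
time_s: 5.68
position: [589.3, -205.3, 138.9]
tcp_rot: [3.126, -0.317, -0.001]
ft_force: [0.1, 0.0, -2.2]
opening: 59.7
grip_force: 29.1
```

Call:
step_arm:
  steps: [0.6, -1.2, 0, 6.5, 0.3, 1.2, -2.4, 0, 13, 0.3, 1.8, -3.6, 0, 19.5, 0.3, 2.2, -4.5, 0, 25.5, 0.3, 2.5, -5, 0, 30.5, 0.3, 2.5, -5, 0, 30.5, 0.3]

```text
time_s: 6.18
position: [614.4, -256.1, 138.8]
tcp_rot: [3.099, 0.511, -0.001]
ft_force: [-0.1, 0.5, -3.3]
opening: 59.7
grip_force: 29.1
```

```bash
python3 - <<'E'
from h import *
s=robot.read_state();print(s["time_s"],s["position"],s["tcp_rot"],s["ft_force"],s["opening"])
a=robot.read_camera("side");b=robot.read_camera("scene")
np.save("pics/a.npy",a);np.save("pics/b.npy",b)
A=a[30:180,190:390,::-1];B=b[180:400,180:420,::-1]
cv2.imwrite("pics/s4.png",np.hstack([cv2.resize(A,(400,300)),cv2.resize(B,(400,300))]))
A=cv2.resize(A,(560,420));B=cv2.resize(B,(560,513))
cv2.imwrite("pics/s4.png",np.hstack([cv2.resize(A,(400,300)),np.zeros((300,0,3),np.uint8),cv2.resize(B,(400,300))]))
cv2.imwrite("pics/s4.png",np.vstack([cv2.resize(a[30:180,190:390,::-1],(400,300)),cv2.resize(b[240:400,190:390,::-1],(400,300))]))
E
```

```text
6.1833 [ 614.4 -256.1  138.8] [ 3.1  0.5 -0. ] [-0.1  0.5 -3.3] 59.70914516448447
```

View pics/s4.png

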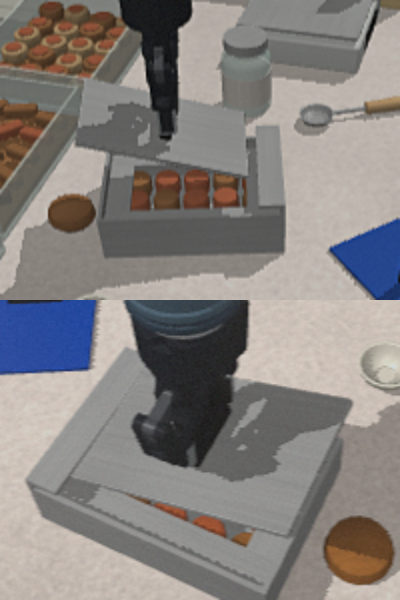

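```bash
python3 - <<'E'
from h import *
def tri(a,b):
    o1,d1=ray("side",[a]);o2,d2=ray("scene",[b]);d1=d1[0];d2=d2[0]
    A=np.c_[d1,-d2];t=np.linalg.lstsq(A,o2-o1,rcond=None)[0]
    p,q=o1+t[0]*d1,o2+t[1]*d2;return (p+q)/2,np.linalg.norm(p-q)
print("near -y",tri((313,100),(226.5,334.9)));print("far -y",tri((232,70),(335,364)));print("far +y",tri((228.5,103.5),(366,294.4)))
f=plane("side",[(238.8,140),(244.7,100.7)],60);n=plane("side",[(332,125.8),(329.7,93)],76)
c=(f+n).mean(0)/2*1
d=f.mean(0)-n.mean(0);e=f[0]-f[1];e2=n[0]-n[1]
print(f,n,(f.mean(0)+n.mean(0))/2,np.linalg.norm(d[:2]),np.degrees(np.arctan2(d[1],d[0])),np.linalg.norm(e),np.degrees(np.arctan2(e[1],e[0])),np.linalg.norm(e2),np.degrees(np.arctan2(e2[1],e2[0])))
# pan lines by corners projected for check
def pts(cx,cy,y,L):
    c,s=np.cos(np.radians(y)),np.sin(np.radians(y));L=np.array(L,float);return np.c_[cx+c*L[:,0]-s*L[:,1],cy+s*L[:,0]+c*L[:,1],L[:,2]]
L=[(112,80,60),(112,-80,60),(-112,80,76),(-112,-80,76)]
for P in((595,-260,18.5),(595,-258,18.5),(598,-260,18.5)):
  W=pts(*P,L);print(P,proj("side",W).tolist(),proj("scene",W).tolist())
E
```

```text
near -y (array([ 538.1, -336.5,   68.6]), np.float64(7.767819319793678))
far -y (array([ 728.8, -282.5,  156.7]), np.float64(3.002629299576332))
far +y (array([ 687.7, -162.2,  151.8]), np.float64(3.779138185885899))
[[ 671.8 -149.9   60. ]
 [ 716.1 -298.2   60. ]] [[ 466.2 -235.6   76. ]
 [ 504.1 -362.3   76. ]] [ 589.5 -261.5   68. ] 221.8255881890996 19.755083196278484 154.7872268240988 106.63707587571864 132.24795607424468 106.63403736877251
(595, -260, 18.5) [[237.0029293611699, 140.06112096376847], [241.25994379994455, 99.62892768712834], [331.5165342059817, 130.20404935915548], [326.7950223981078, 90.44969778261289]] [[361.823137689865, 313.40629223502356], [325.1456889920862, 397.9590492722672], [251.1277519313768, 266.57500503924376], [202.47092686269022, 339.01874871177733]]
(595, -258, 18.5) [[236.67779382076537, 140.60427309041887], [240.9704662992854, 100.0746244589639], [331.30864058769606, 130.73861803471706], [326.6015579735212, 90.8877748297194]] [[362.53871041204496, 312.65758163847534], [326.01424381705, 396.9849543737977], [251.9275556582301, 265.92723417618186], [203.4397817546283, 338.19061502729795]]
(598, -260, 18.5) [[235.82568041053383, 139.85409349063846], [240.19195640133643, 99.46181567729171], [330.27802515135716, 130.00105515354878], [325.6768579704451, 90.28614991835727]] [[363.1386832534291, 314.4244794712371], [326.57385705189307, 399.29191668895703], [252.17821964904843, 267.45229502814215], [203.56871545791472, 340.1472953479673]]
```

```bash
cat >> h.py <<'E'
def cover(tcp,yaw,th,h=38,off=14.5):
    y,t=np.radians([yaw,th]);fx=np.array([np.cos(y),np.sin(y),0]);fy=np.array([-np.sin(y),np.cos(y),0]);k=np.array([0,0,1.])
    n=-np.sin(t)*fx+np.cos(t)*k;u=np.cos(t)*fx+np.sin(t)*k
    c=np.array(tcp)+k*(h-off)-h*n
    return np.array([c+a*100*u+b*65*fy+6*n for a,b in((-1,1),(-1,-1),(1,-1),(1,1))])
E
python3 - <<'E'
from h import *
tcp=(614.4,-256.1,138.8)
obs={"side":[(313.5,114.5),(313,100),(232,70),(228.5,103.5)],"scene":[None,(226.5,334),(335,363),(366,294)]}
for th in(13,16,19):
  W=cover(tcp,18.8,th);print(th,W.mean(0));
  print(np.c_[proj("side",W),proj("scene",W)])
E
python3 - <<'E'
import cv2,numpy as np
a=np.load("pics/a.npy");b=np.load("pics/b.npy")
cv2.imwrite("pics/s5.png",np.vstack([cv2.resize(a[85:135,270:350,::-1],(480,300),interpolation=cv2.INTER_CUBIC),cv2.resize(b[310:360,200:280,::-1],(480,300),interpolation=cv2.INTER_CUBIC)]))
E
```

```text
13 [ 621.2 -253.8  131.1]
[[313.4 115.  263.6 271. ]
 [310.6  82.9 224.3 332.8]
 [229.7  70.7 336.2 368. ]
 [225.3 103.  367.8 294.8]]
16 [ 622.7 -253.3  131.5]
[[312.2 116.7 265.3 273.1]
 [309.5  84.6 226.3 334.8]
 [229.2  68.6 336.5 366.5]
 [224.7 101.  368.1 293. ]]
19 [ 624.3 -252.7  132. ]
[[310.8 118.3 267.1 275.1]
 [308.3  86.2 228.5 336.9]
 [228.8  66.6 336.5 364.8]
 [224.2  98.9 368.3 291.1]]
```

View pics/s5.png

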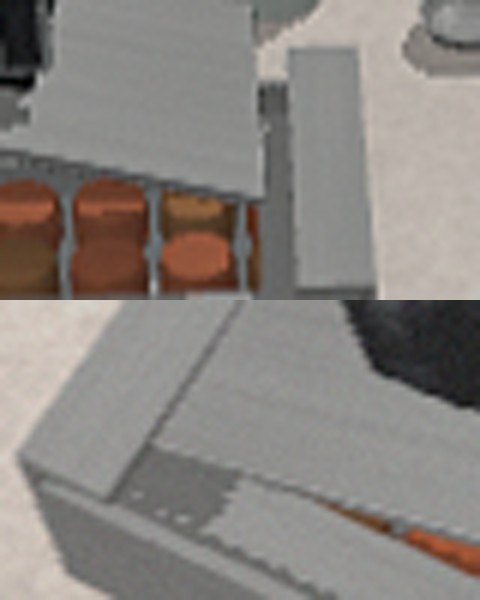

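```bash
python3 - <<'E'
from h import *
def pts(cx,cy,y,L):
    c,s=np.cos(np.radians(y)),np.sin(np.radians(y));L=np.array(L,float);return np.c_[cx+c*L[:,0]-s*L[:,1],cy+s*L[:,0]+c*L[:,1],L[:,2]]
L=[(-81,80,76),(-81,-80,76),(-112,80,76),(-112,-80,76)]
# observed side: inner+y (298,290)/6, inner-y (290,48)/6, outer+y (375,290)/6, outer-y (360,48)/6
O=np.array([(298,290),(290,48),(375,290),(360,48)])/6+[270,85]
o2=np.array([(108,197),(20,155)])/6+[200,310]
from scipy.optimize import least_squares
far_s=np.array([(238.8,140),(244.7,100.7)]);far_c=np.array([(361,315.6),(326.5,396)])
LF=[(112,80,60),(112,-80,60)]
def res(p,bs):
    W=pts(*p[:3],L);F=pts(*p[:3],LF)
    return np.r_[(proj("side",W)-O-bs).ravel(),(proj("side",F)-far_s-bs).ravel(),(proj("scene",W[[1,3]])-o2).ravel(),(proj("scene",F)-far_c).ravel(),(proj("scene",W[[2]])-[(250.4,267)]).ravel()]
for bs in((0,0),(-1.8,-1)):
    r=least_squares(res,(595,-260,18.5),args=(np.array(bs),));print(bs,r.x,r.fun)
E
```

```text
(0, 0) [ 591.5 -257.9   17.6] [-0.6 -1.3 -1.9 -1.1 -0.3 -1.8 -1.6 -1.5 -1.3  0.4 -2.  -0.8 -0.3  0.
 -1.1 -0.2  0.4 -3.1 -3.3  0.1  1.4 -2.6]
(-1.8, -1) [ 593.5 -258.2   17.6] [ 0.4 -0.5 -0.7 -0.2  0.8 -1.  -0.5 -0.7 -0.2  1.2 -0.8 -0.   0.2  0.9
 -0.6  0.7  1.1 -2.3 -2.6  1.2  2.  -1.9]
```

Near edge in the side crop is at (314,118), and the lip's inner edge at (319,118). In the scene view the near -y corner is at (225,334). The tilt is about 16°. Pan is about (593.5,-258.5), yaw 18°. I'm lowering and tucking under the lip.

Call:
step_arm:
  steps: [-0.1, 0.4, -1.5, 0, 0.3, -0.1, 0.4, -3, 0, 0.3, -0.1, 0.4, -4.2, 0, 0.3, -0.1, 0.4, -4.7, 0, 0.3, -0.7, 0.2, -4.7, 0, 0.3, -1.25, 0, -4.7, 0, 0.3, -1.8, -0.2, -4.7, 0, 0.3, -2.4, -0.35, -4.7, 0, 0.3, -3, -0.55, -4.7, 0, 0.3, -3.3, -0.65, -4.7, 0, 0.3, -3.3, -0.65, -4.7, 0, 0.3]

```text
time_s: 7.2
position: [580.8, -261.5, 93.0]
tcp_rot: [3.1, 0.507, 0.0]
ft_force: [0.7, 0.2, -3.1]
opening: 59.8
grip_force: 29.1
```

```bash
python3 - <<'E'
from h import *
s=robot.read_state();print(s["time_s"],s["position"],s["tcp_rot"],s["ft_force"],s["opening"])
a=robot.read_camera("side");b=robot.read_camera("scene")
cv2.imwrite("pics/s6.png",np.vstack([cv2.resize(a[70:160,210:350,::-1],(460,296),interpolation=cv2.INTER_CUBIC),cv2.resize(b[250:400,180:412,::-1],(460,298),interpolation=cv2.INTER_CUBIC)]))
E
```

```text
7.2 [ 580.8 -261.5   93. ] [3.1 0.5 0. ] [ 0.7  0.2 -3.1] 59.83168712894342
```

View pics/s6.png

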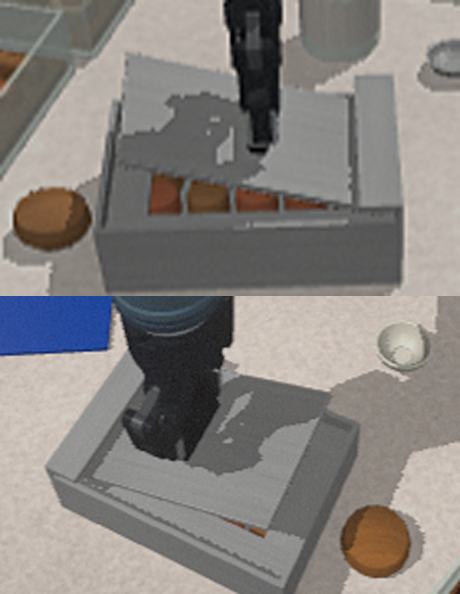

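Call:
step_arm:
  steps: [0, 0, -0.4, 0, 0.3, 0, 0, -0.75, 0, 0.3, 0.2, 0.05, -1.05, 0, 0.3, 0.4, 0.15, -1.35, 0, 0.3, 0.6, 0.2, -1.7, 0, 0.3, 0.75, 0.25, -2, 0, 0.3, 0.9, 0.3, -2.3, 0, 0.3, 1.1, 0.35, -2.65, 0, 0.3, 1.2, 0.4, -2.9, 0, 0.3, 1.3, 0.4, -3.1, 0, 0.3, 1.3, 0.4, -3.1, 0, 0.3]

```text
time_s: 8.22
position: [594.6, -256.6, 61.0]
tcp_rot: [-3.1, -0.509, 0.0]
ft_force: [2.9, 0.9, 1.6]
opening: 59.6
grip_force: 31.5
```

```bash
python3 - <<'E'
from h import *
s=robot.read_state();print(s["time_s"],s["position"],s["tcp_rot"],s["ft_force"],s["torque"],s["opening"])
E
```

```text
8.2167 [ 594.6 -256.6   61. ] [-3.1 -0.5  0. ] [2.9 0.9 1.6] [ 0.  -0.1  0.1] 59.637769452776894
```

Call:
step_arm:
  steps: [0, 0, -0.05, 0, 0.3, 0.05, 0, -0.1, 0, 0.3, 0.05, 0, -0.15, 0, 0.3, 0.05, 0, -0.2, 0, 0.3, 0.05, 0, -0.2, 0, 0.3]

```text
time_s: 8.63
position: [595.1, -256.7, 59.5]
tcp_rot: [-3.1, -0.508, -0.0]
ft_force: [2.0, 2.8, 1.4]
opening: 59.7
grip_force: 31.7
```

Call:
step_arm:
  steps: [0, 0, -0.05, 0, 0.3, 0, 0, -0.1, 0, 0.3, 0, 0, -0.15, 0, 0.3, 0, 0, -0.2, 0, 0.3, 0, 0, -0.2, 0, 0.3]

```text
time_s: 9.05
position: [595.2, -256.9, 58.7]
tcp_rot: [3.1, 0.508, 0.0]
ft_force: [1.0, 3.6, 8.8]
opening: 59.3
grip_force: 32.6
```

Call:
step_arm:
  steps: [0, 0, -0.1, 0, 0.3, 0, 0, -0.1, 0, 0.3, 0, 0, -0.1, 0, 0.3]

```text
time_s: 9.3
position: [595.2, -256.9, 58.7]
tcp_rot: [-3.1, -0.509, -0.0]
ft_force: [-4.9, 5.4, 16.0]
opening: 59.9
grip_force: 33.3
```

```bash
python3 - <<'E'
from h import *
a=robot.read_camera("side");b=robot.read_camera("scene");np.save("pics/a7.npy",a);np.save("pics/b7.npy",b)
s=robot.read_state();tcp=np.array(s["position"]);print(tcp,s["ft_force"])
ga=cv2.cvtColor(a,7).astype(int);gb=cv2.cvtColor(b,7).astype(int)
for th in(0,3):
  W=cover(tcp,18.3,th);print(th,W[:,2],np.c_[proj("side",W),proj("scene",W)])
# profile along pan axis in the scene view, at lateral -30, far end
def prof(n,g,y,x0,x1,z,P=(593.5,-258.5,18)):
    c,t=np.cos(np.radians(P[2])),np.sin(np.radians(P[2]))
    for x in np.arange(x0,x1,2.):
        u=proj(n,[(P[0]+c*x-t*y,P[1]+t*x+c*y,z)])[0];print(int(x),g[int(round(u[1])),int(round(u[0]))],end=" ")
    print()
prof("scene",gb,-40,70,130,51);prof("scene",gb,-20,70,130,51);prof("side",ga,-20,70,130,51);prof("side",ga,30,70,130,51)
E
```

```text
[ 595.2 -256.9   58.7] [-3.6  6.1 15.4]
0 [50.2 50.2 50.2 50.2] [[325.5 135.7 255.9 281.5]
 [322.3 103.2 217.9 339.8]
 [245.7 106.6 323.4 387.1]
 [242.4 139.6 353.5 319.8]]
3 [45.  45.  55.4 55.4] [[324.8 137.4 257.  283.3]
 [321.6 104.9 219.3 341.6]
 [244.8 105.  324.2 386.2]
 [241.5 137.9 354.4 318.7]]
70 148 72 150 74 148 76 149 78 149 80 150 82 150 84 149 86 148 88 148 90 150 92 148 94 152 96 149 98 100 100 100 102 127 104 144 106 146 108 124 110 87 112 88 114 81 116 85 118 114 120 131 122 136 124 131 126 127 128 126 
70 145 72 146 74 144 76 144 78 144 80 143 82 147 84 148 86 142 88 145 90 145 92 148 94 146 96 133 98 96 100 127 102 148 104 144 106 146 108 141 110 95 112 86 114 83 116 80 118 112 120 132 122 135 124 133 126 133 128 132 
70 141 72 141 74 139 76 139 78 139 80 138 82 138 84 140 86 142 88 141 90 142 92 142 94 146 96 93 98 147 100 132 102 132 104 75 106 124 108 140 110 140 112 170 114 180 116 179 118 179 120 179 122 179 124 182 126 184 128 185 
70 101 72 101 74 103 76 100 78 98 80 94 82 134 84 134 86 142 88 142 90 141 92 143 94 143 96 108 98 144 100 149 102 118 104 129 106 75 108 114 110 147 112 137 114 133 116 133 118 134 120 141 122 74 124 100 126 100 128 101
```

Seated: the height stays at 58.7 mm as the force rises, and both views put the far edge at x ≈ 97 mm at z = 51. Releasing and moving clear.

Call:
step_arm:
  steps: [0, 0, 0.2, 0, 0.3, 0, 0, 0.2, 0, 1, 0, 0, 0.2, 0, 1, 0, 0, 0.2, 0, 1, 0, 0, 0.2, 0, 1, 0, 0, 0.2, 0, 1, 0, 0, 1.5, 0, 1, 0, 0, 3, 0, 1, 0, 0, 6, 0, 1, 0, 0, 10, 0, 1, 0, 0, 14, 0, 1, 0, 0, 14, 0, 1]

```text
time_s: 10.4
position: [599.4, -259.7, 207.9]
tcp_rot: [3.089, 0.507, 0.018]
ft_force: [2.0, 0.0, 1.8]
opening: 85.7
grip_force: 0.0
```

```bash
python3 - <<'E'
from h import *
s=robot.read_state();print(s["time_s"],s["position"],s["ft_force"],s["opening"])
b=robot.read_camera("scene");a=robot.read_camera("side")
gb=cv2.cvtColor(b,7).astype(int);ga=cv2.cvtColor(a,7).astype(int)
def prof(n,g,pts):
    c,t=np.cos(np.radians(18)),np.sin(np.radians(18))
    for x,y,z in pts:
        u=proj(n,[(593.5+c*x-t*y,-258.5+t*x+c*y,z)])[0];print(int(x),int(y),g[int(round(u[1])),int(round(u[0]))],end="; ")
    print()
for y in(-50,-20,20,50):
  for n,g in(("scene",gb),("side",ga)): prof(n,g,[(x,y,51) for x in range(88,110,2)])
# grip in both views: dark blob centroid at z~28 
for n,im in(("scene",b),("side",a)):
    u0=proj(n,[(593.5,-258.5,73)])[0].astype(int);m=np.zeros(im.shape[:2],np.uint8);m[u0[1]-30:u0[1]+30,u0[0]-35:u0[0]+35]=(im[u0[1]-30:u0[1]+30,u0[0]-35:u0[0]+35].max(2)<45)
    k,l,st,ce=cv2.connectedComponentsWithStats(m);i=[(st[j].tolist(),plane(n,[ce[j]],73)[0]) for j in range(1,k) if st[j,4]>60];print(n,i)
E
```

```text
10.4 [ 599.4 -259.7  207.9] [2.  0.  1.8] 85.6697647521258
88 -50 145; 90 -50 142; 92 -50 142; 94 -50 140; 96 -50 144; 98 -50 112; 100 -50 95; 102 -50 144; 104 -50 142; 106 -50 147; 108 -50 111; 
88 -50 136; 90 -50 138; 92 -50 137; 94 -50 137; 96 -50 134; 98 -50 126; 100 -50 119; 102 -50 74; 104 -50 74; 106 -50 121; 108 -50 136; 
88 -20 145; 90 -20 145; 92 -20 144; 94 -20 146; 96 -20 132; 98 -20 92; 100 -20 126; 102 -20 147; 104 -20 148; 106 -20 148; 108 -20 139; 
88 -20 137; 90 -20 139; 92 -20 139; 94 -20 140; 96 -20 86; 98 -20 143; 100 -20 129; 102 -20 129; 104 -20 74; 106 -20 120; 108 -20 136; 
88 20 147; 90 20 149; 92 20 148; 94 20 148; 96 20 134; 98 20 104; 100 20 106; 102 20 123; 104 20 145; 106 20 146; 108 20 136; 
88 20 136; 90 20 136; 92 20 136; 94 20 141; 96 20 87; 98 20 143; 100 20 144; 102 20 144; 104 20 92; 106 20 85; 108 20 134; 
88 50 146; 90 50 148; 92 50 148; 94 50 153; 96 50 129; 98 50 100; 100 50 131; 102 50 151; 104 50 138; 106 50 111; 108 50 104; 
88 50 136; 90 50 135; 92 50 138; 94 50 147; 96 50 91; 98 50 133; 100 50 133; 102 50 101; 104 50 61; 106 50 73; 108 50 147; 
scene [([252, 293, 13, 12, 78], array([ 524.2, -253.5,   73. ])), ([272, 302, 22, 42, 483], array([ 590.8, -259.9,   73. ]))]
side [([283, 99, 7, 29, 163], array([ 590.2, -259.4,   73. ]))]
```

```bash
python3 -c "
from bench import robot
print(robot.finish_job())"
```

```text
the job is handed in; nothing more can be done
None
```

The job is handed in at about 10.5 s of the 43 s: my last measurements put the long cover flat on the ledge, hooked under the lip and about 3 mm short of the pan's centre. The arm is clear and I did not touch the short cover; the hand-in returned no verdict.

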